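# Zero the balance, then gather the plugs in the tray's corner

### The arm

A 6-joint arm with a two-finger parallel gripper is mounted at the origin on the work surface. World frame = base frame: x ahead of the robot, y to its left, z up, the work surface at z = 0. Lengths are in mm, angles in degrees, forces in N, time in s.
With the tool pointing down it reaches from about 325 to 900 mm from the base axis. Payload 3.5 kg.
Tool frame: the origin (TCP) lies on the front face of the gripper's body, between the roots of the fingers; the fingertips stand 73 mm ahead of it and the grasp point (between the pads) lies 54 mm ahead of it; z points along the fingers, y is the direction in which the jaws open and shut (so a half turn about z gives the same grasp; the last joint's range is limited). The gripper opens to 85 mm and grips with 20 to 120 N. Pads are 22 mm wide; open, the fingers measure 114 mm over their backs; the gripper's body (76 mm by 85 mm) begins 54 mm behind the grasp point. The pads swing forward as they close: fully open they stand 13 mm farther back than shut.
Start: joints at [-82.93, 15.837, -1.513, 72.651, 0, 84.076], TCP at [140.526, -608.995, 303.913] pointing down, gripper open.
Joint ranges: [-178.77, 178.77], [-48.84, 107.48], [-61.69, 71.31], [-111.58, 123.2], [-90, 87.43], [-180, 180]. Speed limits (degrees/s): [147.25, 147.25, 180, 180, 180, 180].

### API

Orientations are given as [roll, pitch, yaw] about the fixed x, y, z axes, in that order (R = Rz(yaw) Ry(pitch) Rx(roll)).
In Python, from station import env gives the robot as it stands.
- The arm moves only by the tool drive_tool, never from a script. Its argument "increments" is a list that holds one entry, the list of rows, each a list of 5 numbers: the shift along the tool's x, y, z in m, then the turn about the tool's z in degrees, then the gripper's target within -1 to 1 (shut at 1, half-way at 0, fully open at -1). A call has 1 to 8 rows; each row is the pose to reach, as a shift and turn from the pose measured when the call began, along the tool's axes at that moment; what a row does not reach only later rows make up. A row lasts 1/8 s, in which the tool goes at most 62.5 mm and 10.7 degrees, less where a joint would pass 70% of its speed; a pose out of reach is approached as far as the arm can. A call with a gripper value outside its range is refused whole. The fingers move at their own pace and stop on an object; "grip_force" is the grip in N (left out, the last holds). Time passes only in rows, so rows that repeat a pose let the fingers close. It gives the time, the measured TCP pose, the force and the opening at its end, in the units of the state.
- env.sense(): the state, without advancing time (a new reading comes with each control period).
- env.grab_frame(name): name is "scene" or "side" or "wrist"; returns a dict with "frame" (420x560x3 uint8, red, green, blue), "depth" (420x560 float32, mm along the optical axis (not along the pixel's ray), 0 where there is no reading), "fx", "fy", "cx", "cy" (pixels), "k1" (the pictures are not rectified: a ray, as slopes to the right and down, at radius r is drawn at 1 + k1 r^2 times it, then the intrinsics apply), "rvec" (rotation vector, rad) and "tvec" (3), from world to camera coordinates, as OpenCV has them; the wrist camera has in their place "mount" (4x4, takes a point from camera to tool coordinates, whose origin is the TCP and whose axes are the flange's). Camera axes: x right, y down, z forward; pixel columns grow to the right and rows downward; lengths in mm; the calibration is good to about 2 mm. A picture is of the moment at which its call begins: read the wrist's pose just before it.
- env.finish_job(): hands the job in, once; it reports no verdict.
The state is a dict: "t": time; "qpos": joint angles; "qvel": joint speeds; "joint_torque": joint torques, N m; "eef_pos": TCP position; "tool_rot": TCP orientation; "force": force on the tool from outside, world axes, zero at the start; "wrist_torque": the same for the moment, N m; "finger_gap": finger opening in mm.
Only numpy, scipy, OpenCV 4.12 (cv2) and the standard library are available. Lean on these libraries where they do the work, as an engineer would, in place of code of your own. Each camera call takes 0.05 s, during which the arm holds its last target. There are 200 camera calls.

### The job

Get the weighing-out of the four white plugs ready. First zero the bench balance: take the stylus from its stand, push the recessed zero button all the way down with its tip, and stand the stylus back in its hole and let go of it. Then pick up the steel tray by its lug, lift it clear of the bench and tip it so that all four plugs slide together into the corner opposite the lug, and finish still holding it there in the gripper, tipped, steady and touching nothing else; do not disturb the bottle, the jar or the tube rack.

Things in the scene. Friction and masses are not known exactly. Their poses are not given: they have to be found in the camera images.
- tray: open square tray of polished steel, 150 x 150 mm outside, walls 40 mm high, walls and floor 4 mm thick, about 0.32 kg. Origin: centre of its underside. Its x axis runs along a DIAGONAL, from the plain corner (-x) to the corner with the lug (+x); z up. The plugs slide along the walls right into the corner from about 20 degrees of tip, quickly at 30; they stay put below about 6
- tray_lug (a point): grip point in the middle of the tray's lug: an upright grey plastic plate across the corner, 10 mm thick along the tray's x, 36 mm wide along its y, top 81 mm above the underside (41 mm above the rim). The point lies 88 mm along x from the tray's origin, 62 mm above its underside. Axes as the tray's. Grip from above, fingers closing along the tray's x
- tray_corner (a point): the inner corner of the tray across from the lug, at the top face of the floor, 103 mm from the tray's origin towards -x; this is where the plugs are to gather
- plug0: one of four loose white PTFE plugs in the tray, all alike: upright cylinder 22 mm in diameter, 14 mm high, 12 g; origin: centre of its underside
- plug1: one of four loose white PTFE plugs in the tray, all alike: upright cylinder 22 mm in diameter, 14 mm high, 12 g; origin: centre of its underside
- plug2: one of four loose white PTFE plugs in the tray, all alike: upright cylinder 22 mm in diameter, 14 mm high, 12 g; origin: centre of its underside
- plug3: one of four loose white PTFE plugs in the tray, all alike: upright cylinder 22 mm in diameter, 14 mm high, 12 g; origin: centre of its underside
- stylus: metal stylus, upright in its stand at the start: round handle 14 mm in diameter and 70 mm long above, thin stem 7 mm in diameter and 42 mm long below, 45 g. Origin: on its axis at the shoulder between handle and stem; z up along the handle
- stylus_tip (a point): end of the stylus's stem, 42 mm below the stylus's origin
- stand: fixed aluminium block 50 x 50 x 50 mm, origin at the centre of its underside, with one hole from above in which the stylus stands
- stand_hole (a point): centre of the mouth of the stand's hole, at the block's top face, 50 mm above the bench; hole 12 mm in diameter, 46 mm deep. With the stylus home its shoulder rests on the top face here
- balance: fixed bench balance, white housing 240 (x) x 190 (y) x 58 mm high, origin at the centre of its underside; the front panel with display and button is at its -x end, the round steel pan (110 mm diameter, top at 69 mm) is centred 40 mm to its +x
- button_top (a point): centre of the top of the round zero button (13 mm diameter), at the bottom of a round recess 16 mm in diameter in the balance's flat front panel; 5 mm below the panel's face, 53 mm above the bench, at x -85 mm, y +55 mm in the balance's frame. Moves with the button
- zero_button (a joint): travel of the zero button straight down: 0 up, 0.004 m fully down; a spring returns it; it begins to move at about 1.8 N and is fully down at about 4.6 N
- bottle: closed amber bottle, 64 mm diameter, 140 mm high, a bystander; origin: centre of its underside
- jar: closed jar with steel cap, 70 mm diameter, 75 mm high, a bystander; origin: centre of its underside
- rack: white test tube rack with five stoppered tubes, 60 x 160 mm, 84 mm high, a bystander; origin: centre of its underside
Mind the look-alikes: they are no part of the job. Leave any turquoise look-alike of the tray alone.

How it is judged:
By the outcome, as a careful person would: the job done as asked, in the order asked, and still so for the second after the job is handed in, while the arm keeps its last pose, push and grip.
It also fails if it takes over 64 s, if anything falls off the work surface, if the arm or the gripper's body presses on something with over 40 N, if the wrist force passes 120 N, or if a joint passes its speed limit or range.

## Working session

There is one attempt and no reset: what is moved stays moved. The work goes in short steps, Python scripts to look and compute and a tool call to move; the robot and the scene stay as the last step left them, time stands still between calls to the robot, and variables do not carry over. Pictures are saved under pics/ and viewed, about 8 in all and at most 12, crops included, and the job is handed in when it is done.

Besides the shell and the picture viewer there is one more tool, called after "Emit:" in YAML: its name, and indented under it one key for each argument. drive_tool: Moves the arm, as the interface text tells. Its arguments: {"type":"object","properties":{"increments":{"type":"array"},"grip_force":{"type":"number"}},"required":["increments"]}

```bash
ls; mkdir -p pics; cat > h.py <<'E'
import numpy as np, cv2
from station import env
from scipy.spatial.transform import Rotation as R
def grab(n):
    s=env.sense(); f=env.grab_frame(n); f['s']=s; return f
def TW(f):
    # camera->world 4x4
    T=np.eye(4)
    if 'mount' in f:
        s=f['s'];A=np.eye(4);A[:3,:3]=R.from_euler('xyz',s['tool_rot'],degrees=True).as_matrix();A[:3,3]=s['eef_pos'];return A@np.array(f['mount'])
    r=cv2.Rodrigues(np.array(f['rvec'],float))[0];T[:3,:3]=r.T;T[:3,3]=-r.T@np.array(f['tvec'],float).ravel();return T
def ray(f,u,v):
    K=np.array([[f['fx'],0,f['cx']],[0,f['fy'],f['cy']],[0,0,1]])
    p=cv2.undistortPoints(np.array([[[u,v]]],float),K,np.array([f['k1'],0,0,0.]))[0,0]
    return np.array([p[0],p[1],1])
def onz(f,u,v,z):
    T=TW(f);d=T[:3,:3]@ray(f,u,v);o=T[:3,3];return o+d*(z-o[2])/d[2]
def dep(f,u,v):
    d=np.median(f['depth'][int(v)-1:int(v)+2,int(u)-1:int(u)+2]);T=TW(f);return T[:3,:3]@(ray(f,u,v)*d)+T[:3,3]
def save(f,n,crop=None,k=1):
    im=f['frame'][...,::-1]
    if crop: x0,y0,x1,y1=crop; im=im[y0:y1,x0:x1]
    cv2.imwrite('pics/'+n,cv2.resize(im,None,fx=k,fy=k,interpolation=cv2.INTER_CUBIC))
def keep(f,n): import pickle; pickle.dump(f,open(n,'wb'))
def load(n): import pickle; return pickle.load(open(n,'rb'))
E
python3 - <<'E'
from h import *
print(env.sense())
for n in('scene','side'):
    f=grab(n);keep(f,n+'0.pkl');save(f,n+'0.png',k=1.4);print(n,TW(f)[:3,3])
E
```

```text
pics
{'t': 0.0, 'qpos': array([-8.29309167e+01,  1.58786529e+01, -1.59845719e+00,  7.26523290e+01,
        2.76320298e-03,  8.40758046e+01]), 'qvel': array([-0.0853823 , -0.04102531, -0.04933443, -0.05647722, -0.03791984,
        0.12138637]), 'joint_torque': array([ 1.82679869e-04, -4.45510161e+01,  2.95200849e+01,  1.66224892e-02,
       -2.22621807e-04, -1.17106085e-07]), 'eef_pos': array([ 140.44761322, -608.36833823,  302.75021095]), 'tool_rot': array([-1.79871537e+02, -1.61081672e-02,  1.29932575e+01]), 'force': array([ 0.61695795, -0.40774284,  0.40477409]), 'wrist_torque': array([0.02714469, 0.00605559, 0.01023201]), 'finger_gap': 85.47892853584607}
scene [1409.27529269 -250.00478516 1044.64424848]
side [138.74009073 677.04638156 836.22953918]
```

View pics/scene0.png

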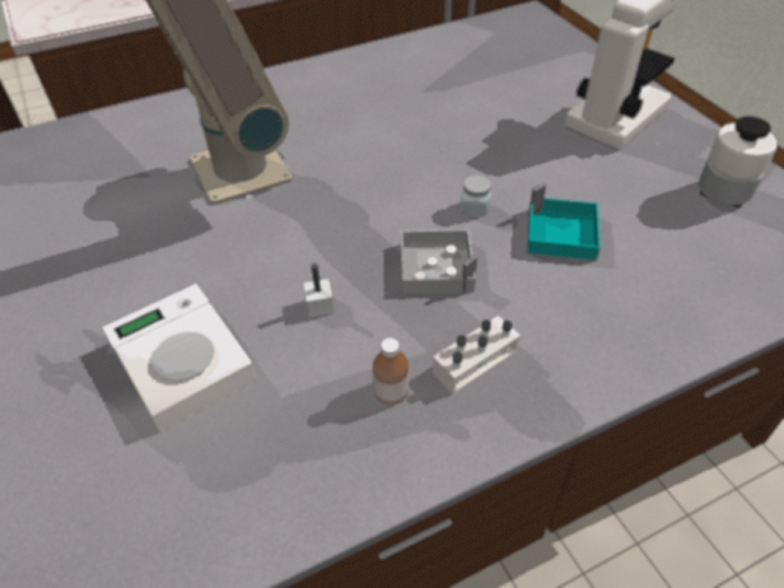

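View pics/side0.png

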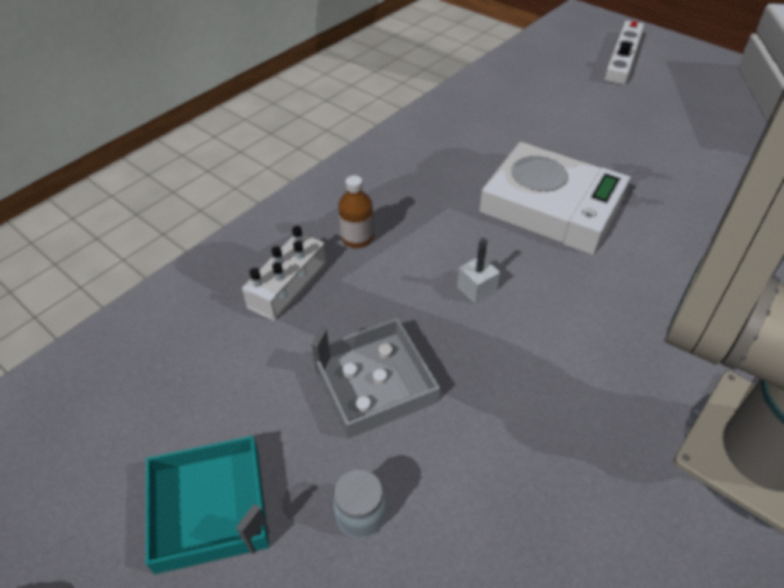

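Scene picture (shown ×1.4): balance left with button near (184,302), stand and stylus at (317,285), steel tray at (437,262) with its lug at (469,272), the turquoise look-alike at right. The side picture shows the same: button (589,212), stylus (481,255), tray (378,375), lug (321,347).

```bash
python3 - <<'E'
from h import *
A=load('scene0.pkl');B=load('side0.pkl')
def p(n,a,b,z):
    print(n,[onz(f,u/1.4,v/1.4,z).round(0)[:2] for f,(u,v) in ((A,a),(B,b))])
p('stylus top',(315,266),(483,241),120)
p('stand hole',(318,285),(480,270),50)
p('button',(184,303),(589,212),55)
p('lug top c',(470,260),(320,334),81)
for n,a,b in (('far-left rim',(401,233),(438,382)),('cam-left near',(399,290),(401,322)),('lug-side',(470,232),(349,428))): p(n,a,b,40)
p('bottle top',(390,345),(354,182),140);p('jar top',(478,184),(358,492),75);p('rack',(477,350),(284,270),50)
p('green lug',(538,188),(254,515),81)
p('bal corners',(197,290),(630,178),58);p('bal2',(105,326),(522,147),58)
E
```

```text
stylus top [array([515.,   8.]), array([513.,   9.])]
stand hole [array([500.,  13.]), array([512.,   7.])]
button [array([ 430., -241.]), array([ 439., -247.])]
lug top c [array([604., 305.]), array([607., 300.])]
far-left rim [array([429., 237.]), array([431., 231.])]
cam-left near [array([579., 157.]), array([548., 177.])]
lug-side [array([495., 373.]), array([481., 375.])]
bottle top [array([768.,  46.]), array([764.,  49.])]
jar top [array([396., 450.]), array([395., 448.])]
rack [array([787., 214.]), array([773., 225.])]
green lug [array([476., 558.]), array([470., 556.])]
bal corners [array([ 411., -209.]), array([ 424., -390.])]
bal2 [array([ 423., -389.]), array([ 646., -338.])]
```

Emit:
drive_tool:
  increments:
    - [[0.502, -0.517, 0.0, -87, -1], [0.502, -0.517, 0.0, -87, -1], [0.502, -0.517, 0.0, -87, -1], [0.502, -0.517, 0.0, -87, -1], [0.502, -0.517, 0.0, -87, -1], [0.502, -0.517, 0.0, -87, -1], [0.502, -0.517, 0.0, -87, -1], [0.502, -0.517, 0.0, -87, -1]]

```text
t: 1.1
eef_pos: [399.5, -179.1, 303.8]
tool_rot: [180.0, -0.1, 99.3]
force: [1.4, -0.5, 0.1]
finger_gap: 85.6
```

```bash
cat >> h.py <<'E'
def go(x,y,z,yaw=None):
    s=env.sense();M=R.from_euler('xyz',s['tool_rot'],degrees=True).as_matrix()
    d=M.T@(np.array([x,y,z])-s['eef_pos'])
    t=0 if yaw is None else -((yaw-s['tool_rot'][2]+180)%360-180)
    print('shift',(d/1000).round(4),'turn',round(t,2),'| at',s['eef_pos'].round(1),s['tool_rot'].round(2),'t',round(s['t'],2),'q',s['qpos'].round(1),'F',s['force'].round(1),'gap',round(s['finger_gap'],1))
E
python3 -c "
from h import *
go(513,8,290,100)
f=grab('wrist');print(np.array(f['mount']).round(2))"
```

```text
shift [0.1663 0.1421 0.0142] turn -0.73 | at [ 399.5 -179.1  303.8] [ 1.7998e+02 -1.0000e-01  9.9270e+01] t 1.1 q [-32.7  -3.4 -23.2  70.3   0.1  48.1] F [ 1.4 -0.5  0.1] gap 85.6
[[ -0.    -0.96  -0.27  69.11]
 [  1.    -0.    -0.     1.11]
 [ -0.    -0.27   0.96 -69.68]
 [  0.     0.     0.     1.  ]]
```

```bash
python3 -c "
from h import *
f=grab('wrist');keep(f,'w1.pkl');save(f,'w1.png',k=1.4);print(env.sense()['qvel'].round(1))"
```

```text
[-5.5  0.4  0.1 -0.4 -3.8  1.2]
```

View pics/w1.png

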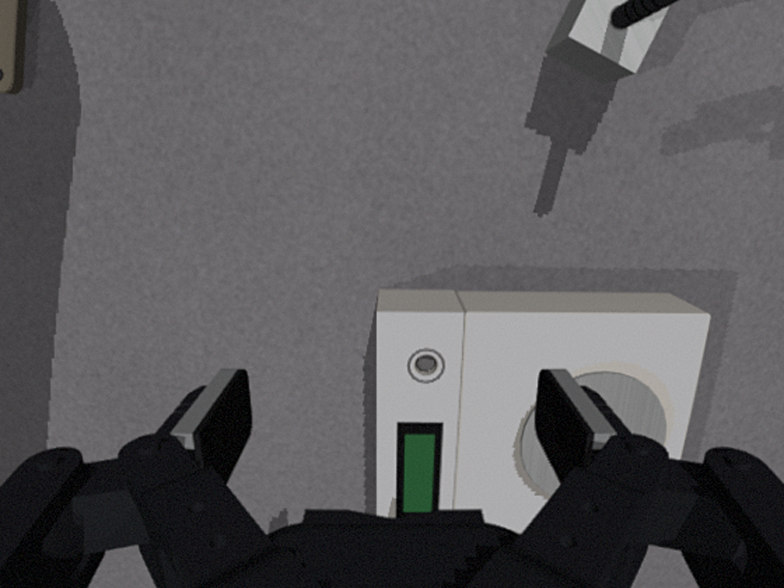

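Emit:
drive_tool:
  increments:
    - [[0.166, 0.142, 0.0, -1, -1], [0.166, 0.142, 0.0, -1, -1], [0.166, 0.142, 0.0, -1, -1], [0.166, 0.142, 0.0, -1, -1], [0.166, 0.142, 0.0, -1, -1], [0.166, 0.142, 0.0, -1, -1]]

```text
t: 1.95
eef_pos: [512.5, 10.7, 303.9]
tool_rot: [-180.0, -0.2, 100.5]
force: [-0.1, -1.2, -0.3]
finger_gap: 85.3
```

```bash
python3 -c "
from h import *
f=grab('wrist');keep(f,'w2.pkl');save(f,'w2.png',k=1.4);go(513,8,150)"
```

```text
shift [-0.0031  0.0002  0.1541] turn 0 | at [512.4  10.4 304.1] [-179.98   -0.23  100.5 ] t 2.0 q [ -6.2   4.4 -15.2  70.4   0.2  73.3] F [-1.4 -0.5  0.8] gap 85.6
```

View pics/w2.png

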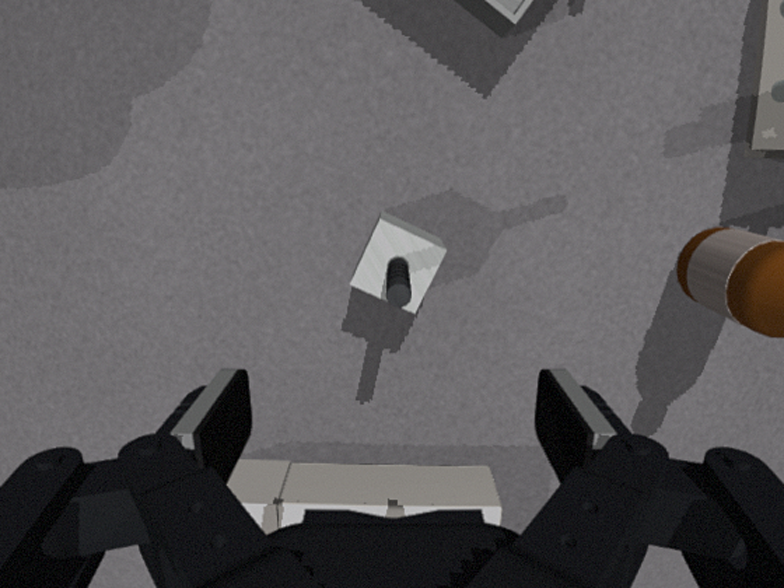

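w1 shows the balance with the recessed button at (426,364). In w2 the stylus top is at (398,296), on the stand whose top corners are (382,221), (445,250), (415,312) and (351,286). The bottle is well to the right.

```bash
python3 -c "
from h import *
f=load('w1.pkl');print('btn',onz(f,426/1.4,365/1.4,57))
print('balance edge corners',onz(f,378/1.4,311/1.4,58),onz(f,709/1.4,314/1.4,58))
f=load('w2.pkl');print('top',onz(f,398/1.4,296/1.4,120))
c=[onz(f,u/1.4,v/1.4,50) for u,v in((382,221),(445,250),(415,312),(351,286))];print(np.mean(c,0),[np.linalg.norm(c[i]-c[i-1]).round(1) for i in range(4)])
t=np.mean([onz(f,398/1.4,296/1.4,120)],0);go(t[0],t[1],149)
"
```

```text
btn [ 439.84595489 -241.19461528   57.        ]
balance edge corners [ 399.76340069 -207.0446314    58.        ] [ 632.34258718 -169.60195606   58.        ]
top [517.14509992   6.15083847 120.        ]
[518.06439764   5.87983213  50.        ] [np.float64(49.8), np.float64(46.8), np.float64(48.3), np.float64(48.2)]
shift [-0.0056  0.004   0.1551] turn 0 | at [512.4  10.4 304.1] [-179.98   -0.23  100.5 ] t 2.0 q [ -6.2   4.4 -15.2  70.4   0.2  73.3] F [-1.4 -0.5  0.8] gap 85.6
```

Emit:
drive_tool:
  increments:
    - [[-0.0055, 0.004, 0.05, 0, -1], [-0.0055, 0.004, 0.1, 0, -1], [-0.0055, 0.004, 0.14, 0, -1], [-0.0055, 0.004, 0.155, 0, -1], [-0.0055, 0.004, 0.155, 0, -1]]
  grip_force: 50

```text
t: 2.62
eef_pos: [516.5, 5.5, 148.7]
tool_rot: [-179.9, -0.3, 100.4]
force: [-0.7, 0.9, -0.1]
finger_gap: 85.2
```

Emit:
drive_tool:
  increments:
    - [[0, 0, 0, 0, 1], [0, 0, 0, 0, 1], [0, 0, 0, 0, 1], [0, 0, 0, 0, 1], [0, 0, 0, 0, 1], [0, 0, 0, 0, 1]]
  grip_force: 50

```text
t: 3.38
eef_pos: [516.9, 5.6, 149.3]
tool_rot: [-179.9, -0.2, 100.4]
force: [-0.2, 0.8, 5.5]
finger_gap: 12.4
```

```bash
python3 -c "
from h import *
go(517,6,219)
f=grab('wrist');keep(f,'w3.pkl');save(f,'w3.png')"
```

```text
shift [ 0.0007  0.0001 -0.0697] turn 0 | at [516.9   5.6 149.3] [-179.94   -0.24  100.42] t 3.38 q [ -6.6  12.8 -25.8  51.6   0.2  72.9] F [-0.2  0.8  5.5] gap 12.4
```

Emit:
drive_tool:
  increments:
    - [[0, 0, -0.03, 0, 1], [0, 0, -0.08, 0, 1], [-0.03, -0.015, -0.09, 0, 1], [-0.08, -0.042, -0.09, 0, 1], [-0.13, -0.068, -0.09, 0, 1], [-0.18, -0.095, -0.09, 0, 1], [-0.215, -0.113, -0.09, 0, 1], [-0.229, -0.12, -0.09, 0, 1]]

```text
t: 4.42
eef_pos: [439.5, -243.3, 237.8]
tool_rot: [-179.9, -0.3, 100.3]
force: [-1.1, -0.1, -0.5]
finger_gap: 12.4
```

Emit:
drive_tool:
  increments:
    - [[0, 0, 0.025, 0, 1], [0, 0, 0.025, 0, 1], [0, 0, 0.025, 0, 1]]

```text
t: 4.8
eef_pos: [439.7, -242.5, 212.9]
tool_rot: [-179.9, -0.3, 100.3]
force: [-0.0, 0.5, -1.1]
finger_gap: 12.9
```

```bash
python3 -c "
from h import *
go(440,-241,190)
f=grab('wrist');keep(f,'w4.pkl');save(f,'w4.png',(130,130,430,355),2.6)"
```

```text
shift [0.0013 0.0006 0.0229] turn 0 | at [ 439.7 -242.5  212.9] [-179.89   -0.32  100.32] t 4.8 q [-36.3   7.5 -23.4  59.4   0.1  43.4] F [-0.   0.5 -1.1] gap 12.9
```

View pics/w4.png

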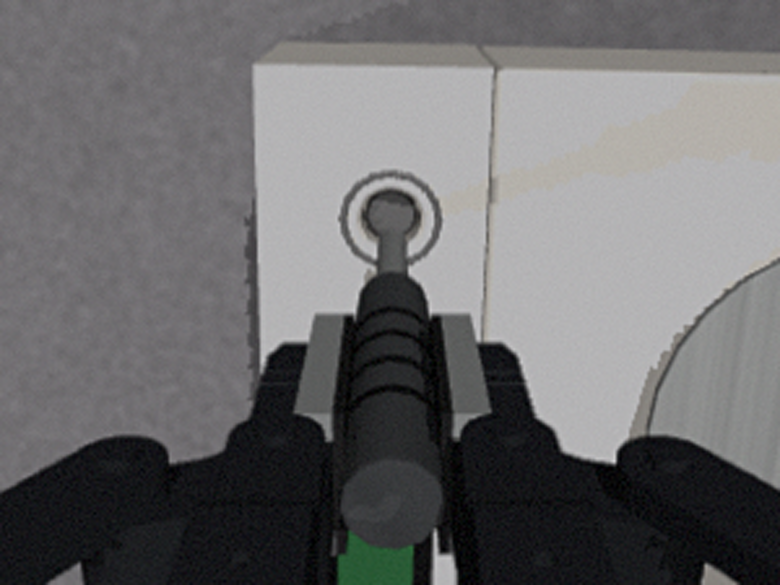

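```bash
python3 -c "
from h import *
f=load('w4.pkl');c=onz(f,130+391/2.6,130+219/2.6,58);print(c, onz(f,130+391/2.6,130+213/2.6,53))
def proj(P):
    T=np.linalg.inv(TW(f));p=T[:3,:3]@P+T[:3,3];n=p[:2]/p[2];k=1+f['k1']*(n@n);return ((np.array([f['fx'],f['fy']])*n*k+[f['cx'],f['cy']])-130)*2.6
M=R.from_euler('xyz',f['s']['tool_rot'],degrees=True).as_matrix()
for z in(141.3,99.3,29.3): print(z,proj(f['s']['eef_pos']+M@[0,0,z]))
"
```

```text
[ 440.03686521 -240.9369989    58.        ] [ 439.99707428 -240.7752272    53.        ]
141.3 [387.16147713 237.44041055]
99.3 [386.28216939 302.4410998 ]
29.3 [383.49230178 510.33367687]
```

Emit:
drive_tool:
  increments:
    - [[0.0015, 0, 0.005, 0, 1], [0.0015, 0, 0.012, 0, 1], [0.0015, 0, 0.016, 0, 1], [0.0015, 0, 0.018, 0, 1], [0.0015, 0, 0.02, 0, 1], [0.0015, 0, 0.022, 0, 1], [0.0015, 0, 0.022, 0, 1]]

```text
t: 5.72
eef_pos: [439.7, -241.2, 191.7]
tool_rot: [-179.9, -0.3, 100.3]
force: [-1.2, 0.7, 3.7]
finger_gap: 12.5
```

```bash
python3 -c "
from h import *
go(440,-241,190)"
```

```text
shift [0.0002 0.0003 0.0017] turn 0 | at [ 439.7 -241.2  191.7] [-179.94   -0.26  100.32] t 5.72 q [-36.2   8.6 -25.   56.6   0.1  43.5] F [-1.2  0.7  3.7] gap 12.5
```

Emit:
drive_tool:
  increments:
    - [[0, 0, 0.0015, 0, 1], [0, 0, 0.0025, 0, 1], [0, 0, 0.003, 0, 1], [0, 0, 0.003, 0, 1]]

```text
t: 6.22
eef_pos: [440.0, -241.5, 190.0]
tool_rot: [-180.0, -0.2, 100.3]
force: [-1.8, 1.5, 10.5]
finger_gap: 12.9
```

```bash
python3 -c "
from h import *
go(440,-241,190)"
```

```text
shift [0.0004 0.0001 0.    ] turn 0 | at [ 440.  -241.5  190. ] [-179.96   -0.21  100.33] t 6.22 q [-36.2   8.7 -25.1  56.4   0.1  43.5] F [-1.8  1.5 10.5] gap 12.9
```

Emit:
drive_tool:
  increments:
    - [[0, 0, -0.02, 0, 1], [0, 0, -0.05, 0, 1], [0.03, 0.016, -0.05, 0, 1], [0.08, 0.042, -0.05, 0, 1], [0.13, 0.068, -0.05, 0, 1], [0.18, 0.094, -0.05, 0, 1], [0.22, 0.115, -0.05, 0, 1], [0.229, 0.12, -0.05, 0, 1]]

```text
t: 7.22
eef_pos: [517.6, 7.4, 240.4]
tool_rot: [-180.0, -0.2, 100.5]
force: [-0.3, 0.1, -0.7]
finger_gap: 12.9
```

Emit:
drive_tool:
  increments:
    - [[0, 0, 0.025, 0, 1], [0, 0, 0.03, 0, 1], [0, 0, 0.03, 0, 1]]

```text
t: 7.6
eef_pos: [517.1, 6.9, 210.0]
tool_rot: [-179.9, -0.2, 100.5]
force: [-0.8, -0.3, -0.1]
finger_gap: 12.7
```

```bash
python3 -c "
from h import *
go(516.9,5.6,149.3)
f=grab('wrist');keep(f,'w5.pkl');save(f,'w5.png',(130,130,430,355),2.6)"
```

```text
shift [-0.0015 -0.0003  0.0607] turn 0 | at [517.1   6.9 210. ] [-179.91   -0.23  100.48] t 7.6 q [ -6.5   9.1 -22.   59.1   0.2  73. ] F [-0.8 -0.3 -0.1] gap 12.7
```

View pics/w5.png

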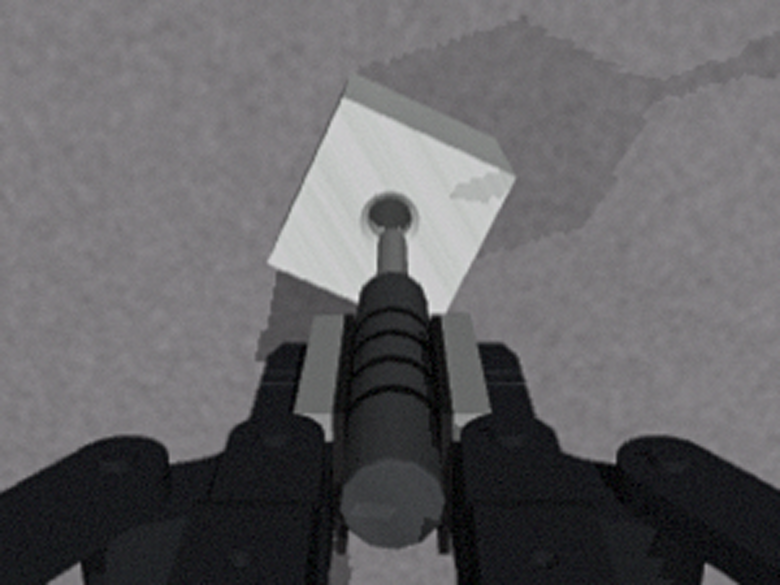

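The stylus hangs straight, its stem tip at (393,228), just above the hole at (390,214); lowering it.

Emit:
drive_tool:
  increments:
    - [[-0.0008, -0.0003, 0.01, 0, 1], [-0.0008, -0.0003, 0.025, 0, 1], [-0.0008, -0.0003, 0.04, 0, 1], [-0.0008, -0.0003, 0.052, 0, 1], [-0.0008, -0.0003, 0.058, 0, 1], [-0.0008, -0.0003, 0.0605, 0, 1], [-0.0008, -0.0003, 0.0605, 0, 1]]

```text
t: 8.52
eef_pos: [517.6, 6.2, 150.2]
tool_rot: [180.0, -0.2, 100.5]
force: [0.1, -0.7, 0.1]
finger_gap: 12.8
```

Emit:
drive_tool:
  increments:
    - [[0, 0, 0.0007, 0, 1], [0, 0, 0.0007, 0, 1], [0, 0, 0.0007, 0, 0.4], [0, 0, 0.0007, 0, -0.2], [0, 0, 0.0007, 0, -1], [0, 0, 0.0007, 0, -1], [0, 0, 0.0007, 0, -1]]

```text
t: 9.4
eef_pos: [517.6, 6.2, 149.5]
tool_rot: [180.0, -0.2, 100.5]
force: [-0.3, -0.4, -0.4]
finger_gap: 85.2
```

Emit:
drive_tool:
  increments:
    - [[0, 0, -0.03, 0, -1], [0, 0, -0.08, 0, -1], [0, 0, -0.13, 0, -1], [0, 0, -0.15, 0, -1], [0, 0, -0.15, 0, -1]]

```text
t: 10.02
eef_pos: [518.9, 5.6, 301.6]
tool_rot: [179.7, -0.1, 100.5]
force: [0.2, -0.1, -0.1]
finger_gap: 85.5
```

```bash
python3 -c "
from h import *
f=grab('wrist');keep(f,'w6.pkl')
go(523-40,270-60,330,111)
save(f,'w6.png')"
```

```text
shift [ 0.2074  0.0029 -0.0296] turn -10.53 | at [517.9   5.7 299.8] [179.93  -0.19 100.47] t 10.07 q [ -6.6   5.1 -15.   69.8   0.2  72.9] F [-0.6  1.  -0.2] gap 85.4
```

View pics/w6.png

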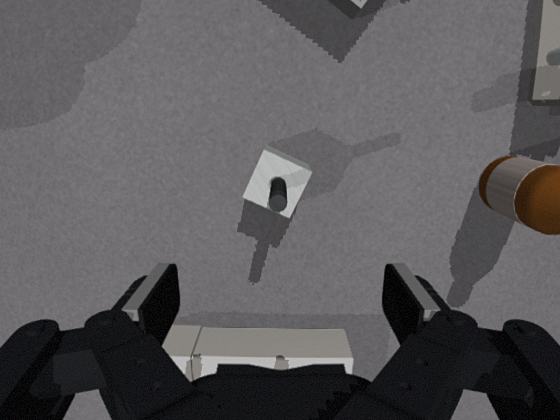

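The stylus stands home in its hole. Next, move over the tray's lug.

Emit:
drive_tool:
  increments:
    - [[0.264, 0.132, -0.03, -10.5, -1], [0.264, 0.132, -0.03, -10.5, -1], [0.264, 0.132, -0.03, -10.5, -1], [0.264, 0.132, -0.03, -10.5, -1], [0.264, 0.132, -0.03, -10.5, -1], [0.264, 0.132, -0.03, -10.5, -1], [0.264, 0.132, -0.03, -10.5, -1], [0.264, 0.132, -0.03, -10.5, -1]]

```text
t: 11.08
eef_pos: [599.1, 287.8, 329.7]
tool_rot: [-180.0, -0.2, 110.9]
force: [-0.0, -0.4, -0.2]
finger_gap: 85.4
```

```bash
python3 -c "
from h import *
f=grab('wrist');keep(f,'w7.pkl')
go(605,302,330,111)
save(f,'w7.png',k=1.4)"
```

```text
shift [0.0113 0.0105 0.0002] turn -0.12 | at [599.2 287.7 330.2] [ 1.7998e+02 -1.6000e-01  1.1088e+02] t 11.12 q [20.  19.3  6.2 77.   0.2 89.1] F [-0.8 -0.4 -0.6] gap 85.6
```

View pics/w7.png

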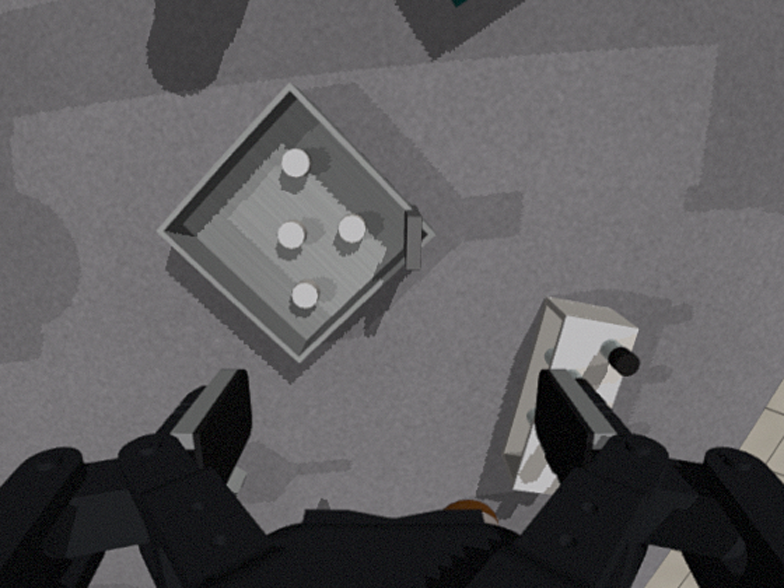

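The tray's rim corners are at (160,232), (433,236), (291,86) and (299,360); the lug's top is near (413,243), and all four plugs are inside.

```bash
python3 -c "
from h import *
f=load('w7.pkl')
c=[onz(f,u/1.4,v/1.4,40) for u,v in((160,232),(433,236),(291,86),(299,360))];
for p in c: print(p.round(1))
d=c[1]-c[0];e=c[2]-c[3];print('cen',np.mean(c,0),'diag',np.linalg.norm(d),np.linalg.norm(e),'yaw',np.degrees(np.arctan2(d[1],d[0])),np.degrees(np.arctan2(e[1],e[0]))-90)
print('lugtop',onz(f,413/1.4,242/1.4,81))
for u,v in((407,212),(420,212),(407,269),(421,269)): print(onz(f,u/1.4,v/1.4,81).round(1))
save(f,'w7c.png',(250,120,330,220),6)
"
```

```text
[429.9 238.2  40. ]
[624.4 307.9  40. ]
[492.2 371.3  40. ]
[561.5 176.7  40. ]
cen [527.0014825  273.55075195  40.        ] diag 206.61658281216683 206.55180796390573 yaw 19.72151537269144 19.596918161186935
lugtop [607.95433044 304.55076267  81.        ]
[597.1 321.6  81. ]
[605.  324.6  81. ]
[610.9 286.   81. ]
[619.7 289.4  81. ]
```

View pics/w7c.png

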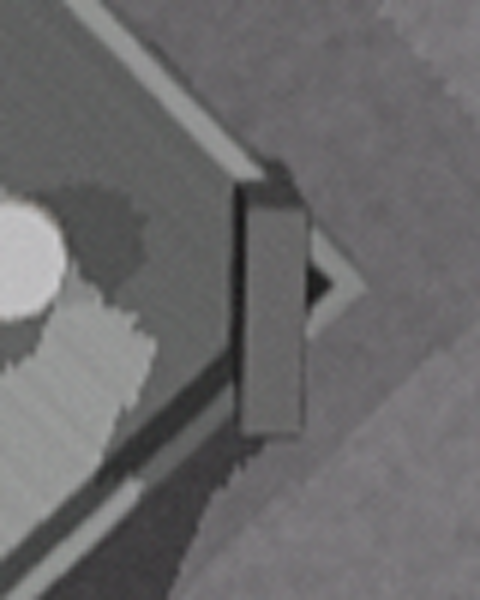

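Emit:
drive_tool:
  increments:
    - [[0.0116, 0.0154, 0.04, 1.2, -1], [0.0116, 0.0154, 0.09, 1.2, -1], [0.0116, 0.0154, 0.14, 1.2, -1], [0.0116, 0.0154, 0.14, 1.2, -1]]

```text
t: 11.62
eef_pos: [605.8, 302.0, 185.2]
tool_rot: [-179.4, -0.1, 109.6]
force: [0.6, -0.0, 0.8]
finger_gap: 85.1
```

```bash
python3 -c "
from h import *
go(609.5,304,118,109.7)"
```

```text
shift [0.0005 0.0048 0.0672] turn -0.1 | at [605.8 302.  185.2] [-1.7938e+02 -1.4000e-01  1.0960e+02] t 11.62 q [21.  25.7 -2.3 62.6  0.2 91.4] F [ 0.6 -0.   0.8] gap 85.1
```

Emit:
drive_tool:
  increments:
    - [[0.0005, 0.0045, 0.03, 0, -1], [0.0005, 0.0045, 0.055, 0, -1], [0.0005, 0.0045, 0.067, 0, -1], [0.0005, 0.0045, 0.067, 0, -1]]
  grip_force: 40

```text
t: 12.12
eef_pos: [609.7, 303.7, 119.2]
tool_rot: [-179.4, -0.1, 109.6]
force: [0.2, 0.3, 0.5]
finger_gap: 85.3
```

Emit:
drive_tool:
  increments:
    - [[0, 0, 0, 0, 0.3], [0, 0, 0, 0, 0.6], [0, 0, 0, 0, 1], [0, 0, 0, 0, 1], [0, 0, 0, 0, 1], [0, 0, 0, 0, 1]]
  grip_force: 100

```text
t: 12.88
eef_pos: [610.1, 303.9, 119.7]
tool_rot: [-179.5, -0.1, 109.6]
force: [-0.6, -0.7, 2.8]
finger_gap: 8.1
```

```bash
python3 -c "
from h import *
go(609.5,304,118,109.7)"
```

```text
shift [ 0.0002 -0.0005  0.0017] turn -0.12 | at [610.1 303.9 119.7] [-1.7950e+02 -1.5000e-01  1.0958e+02] t 12.88 q [21.  29.5 -5.1 55.9  0.2 91.4] F [-0.6 -0.7  2.8] gap 8.1
```

Emit:
drive_tool:
  increments:
    - [[0, 0, -0.01, 0, 1], [0, 0, -0.03, 0, 1], [0, 0, -0.06, 0, 1], [0, 0, -0.1, 0, 1], [0, 0, -0.14, 0, 1], [0, 0, -0.18, 0, 1], [0, 0, -0.2, 0, 1], [0, 0, -0.2, 0, 1]]

```text
t: 13.88
eef_pos: [612.9, 304.4, 323.3]
tool_rot: [-179.8, -0.2, 109.6]
force: [0.1, -0.0, -3.4]
finger_gap: 8.6
```

```bash
python3 -c "
from h import *
go(805,395,330)"
```

```text
shift [ 0.021   0.2113 -0.0073] turn 0 | at [612.9 304.4 323.3] [-1.7983e+02 -1.6000e-01  1.0958e+02] t 13.88 q [21.  21.5  8.6 77.2  0.2 91.4] F [ 0.1 -0.  -3.4] gap 8.6
```

Emit:
drive_tool:
  increments:
    - [[0, 0.015, 0, 0, 1], [0, 0.04, 0, 0, 1], [0, 0.07, 0, 0, 1], [0, 0.1, 0, 0, 1], [0, 0.13, 0, 0, 1], [0, 0.16, 0, 0, 1], [0, 0.18, 0, 0, 1], [0, 0.19, 0, 0, 1]]

```text
t: 14.88
eef_pos: [792.4, 368.1, 319.3]
tool_rot: [-179.6, -0.2, 109.6]
force: [-0.1, -0.7, -3.8]
finger_gap: 8.9
```

Emit:
drive_tool:
  increments:
    - [[0, 0.03, 0, 0, 1], [0, 0.07, 0, 0, 1], [0, 0.12, 0, 0, 1], [0, 0.17, 0, 0, 1], [0, 0.2, 0, 0, 1], [0, 0.2, 0, 0, 1]]

```text
t: 15.62
eef_pos: [890.2, 395.5, 285.6]
tool_rot: [177.0, -0.3, 109.6]
force: [-0.1, 0.6, -2.8]
finger_gap: 8.6
```

```bash
python3 -c "
from h import *
go(900,440,330)"
```

```text
shift [ 0.0389  0.0264 -0.0428] turn 0 | at [890.2 395.5 285.6] [177.03  -0.35 109.57] t 15.62 q [20.1 60.4 71.1 97.7  0.3 90.5] F [-0.1  0.6 -2.8] gap 8.6
```

Emit:
drive_tool:
  increments:
    - [[0, 0.06, -0.03, 0, 1], [0, 0.12, -0.06, 0, 1], [0, 0.18, -0.09, 0, 1], [0, 0.22, -0.12, 0, 1], [0, 0.25, -0.15, 0, 1], [0, 0.25, -0.15, 0, 1]]

```text
t: 16.38
eef_pos: [897.1, 384.9, 327.8]
tool_rot: [173.7, -0.5, 109.6]
force: [-0.7, -0.3, -3.4]
finger_gap: 8.9
```

```bash
python3 -c "
from h import *
go(900,440,330)"
```

```text
shift [0.051  0.0212 0.0006] turn 0 | at [897.1 384.9 327.8] [173.66  -0.49 109.58] t 16.38 q [19.3 58.  71.3 96.9  0.5 89.8] F [-0.7 -0.3 -3.4] gap 8.9
```

Emit:
drive_tool:
  increments:
    - [[0, 0.06, 0, 0, 1], [0, 0.12, -0.02, 0, 1], [0, 0.2, -0.03, 0, 1], [0, 0.3, -0.04, 0, 1], [0, 0.4, -0.05, 0, 1], [0, 0.5, -0.06, 0, 1], [0, 0.6, -0.08, 0, 1], [0, 0.6, -0.08, 0, 1]]

```text
t: 17.38
eef_pos: [934.9, 383.3, 294.1]
tool_rot: [170.2, -0.6, 109.6]
force: [-0.5, -0.2, -3.8]
finger_gap: 8.5
```

```bash
python3 -c "
from h import *
go(900,440,330)"
```

```text
shift [ 0.0655 -0.0077 -0.037 ] turn 0 | at [934.9 383.3 294.1] [170.23  -0.59 109.59] t 17.38 q [18.5 60.2 71.2 91.3  0.8 89. ] F [-0.5 -0.2 -3.8] gap 8.5
```

Emit:
drive_tool:
  increments:
    - [[0, 0.1, -0.06, 0, 1], [0, 0.2, -0.12, 0, 1], [0, 0.4, -0.2, 0, 1], [0, 0.6, -0.25, 0, 1], [0, 0.6, -0.25, 0, 1]]

```text
t: 18.0
eef_pos: [934.8, 373.2, 351.7]
tool_rot: [166.7, -0.7, 109.6]
force: [-0.2, 0.3, -3.5]
finger_gap: 8.9
```

Emit:
drive_tool:
  increments:
    - [[0, 0.1, -0.06, 0, 1], [0, 0.2, -0.12, 0, 1], [0, 0.4, -0.2, 0, 1], [0, 0.6, -0.25, 0, 1], [0, 0.6, -0.25, 0, 1]]

```text
t: 18.62
eef_pos: [930.6, 363.5, 408.8]
tool_rot: [163.3, -0.7, 109.6]
force: [0.3, -0.6, -2.9]
finger_gap: 8.6
```

```bash
python3 -c "
from h import *
go(900,440,330)"
```

```text
shift [ 0.0813 -0.026   0.0755] turn 0 | at [930.6 363.5 408.8] [163.26  -0.7  109.61] t 18.62 q [17.3 53.7 71.3 90.9  1.3 88. ] F [ 0.3 -0.6 -2.9] gap 8.6
```

Each call adds about 3.4°, so the tilt is now 16.7°. Three or four more calls should reach about 29°.

Emit:
drive_tool:
  increments:
    - [[0, 0.1, -0.02, 0, 1], [0, 0.2, -0.04, 0, 1], [0, 0.4, -0.06, 0, 1], [0, 0.6, -0.1, 0, 1], [0, 0.6, -0.1, 0, 1]]

```text
t: 19.25
eef_pos: [950.9, 364.8, 412.2]
tool_rot: [159.9, -0.7, 109.6]
force: [0.7, -0.0, -3.3]
finger_gap: 8.6
```

Emit:
drive_tool:
  increments:
    - [[0, 0.1, -0.02, 0, 1], [0, 0.2, -0.04, 0, 1], [0, 0.4, -0.06, 0, 1], [0, 0.6, -0.1, 0, 1], [0, 0.6, -0.1, 0, 1]]

```text
t: 19.88
eef_pos: [965.1, 365.0, 427.8]
tool_rot: [156.4, -0.7, 109.6]
force: [0.9, 0.4, -2.5]
finger_gap: 8.6
```

Emit:
drive_tool:
  increments:
    - [[0, 0.1, -0.02, 0, 1], [0, 0.2, -0.04, 0, 1], [0, 0.4, -0.06, 0, 1], [0, 0.6, -0.1, 0, 1], [0, 0.6, -0.1, 0, 1]]

```text
t: 20.5
eef_pos: [974.1, 364.1, 452.8]
tool_rot: [152.9, -0.7, 109.6]
force: [-0.2, -0.6, -3.4]
finger_gap: 8.5
```

```bash
python3 -c "
from h import *
go(900,440,330)
f=grab('wrist');keep(f,'w8.pkl');save(f,'w8.png')"
```

```text
shift [ 0.0948 -0.0959  0.0903] turn 0 | at [974.1 364.1 452.8] [152.95  -0.74 109.62] t 20.5 q [16.5 52.2 71.2 82.   2.1 87.6] F [-0.2 -0.6 -3.4] gap 8.5
```

View pics/w8.png

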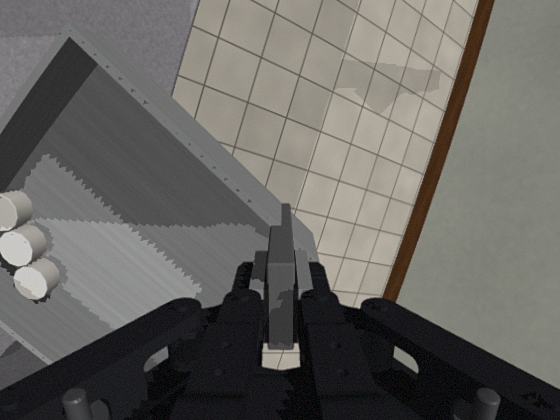

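Tipped 27° and the plugs are gathering at left (0–60, 190–300), towards the plain corner. I'll back away from the joint limit, keeping the tilt.

```bash
python3 -c "
from h import *
go(830,312,420)"
```

```text
shift [-0.001  -0.1517 -0.04  ] turn 0 | at [974.2 364.  453.5] [152.9   -0.73 109.61] t 20.55 q [16.5 52.2 71.3 82.   2.1 87.6] F [-0.1  0.3 -3.4] gap 8.5
```

Emit:
drive_tool:
  increments:
    - [[0, -0.01, -0.003, 0, 1], [0, -0.03, -0.008, 0, 1], [0, -0.06, -0.016, 0, 1], [0, -0.09, -0.024, 0, 1], [0, -0.12, -0.032, 0, 1], [0, -0.14, -0.038, 0, 1], [0, -0.15, -0.04, 0, 1], [0, -0.15, -0.04, 0, 1]]

```text
t: 21.55
eef_pos: [830.8, 313.4, 421.0]
tool_rot: [152.9, -0.7, 109.6]
force: [0.5, 0.7, -3.3]
finger_gap: 8.8
```

Emit:
drive_tool:
  increments:
    - [[0, 0, 0, 0, 1], [0, 0, 0, 0, 1], [0, 0, 0, 0, 1], [0, 0, 0, 0, 1]]

```text
t: 22.05
eef_pos: [831.0, 313.5, 420.7]
tool_rot: [152.9, -0.7, 109.6]
force: [0.3, -0.3, -3.6]
finger_gap: 8.5
```

```bash
python3 -c "
from h import *
go(830,312,420)
f=grab('scene');g=grab('side');keep(f,'s9.pkl');keep(g,'s9b.pkl')
cv2.imwrite('pics/s9.png',np.vstack([x['frame'][60:320,:,::-1] for x in (f,g)]))"
```

```text
shift [-0.001  -0.0016 -0.    ] turn 0 | at [831.  313.5 420.7] [152.9   -0.74 109.62] t 22.05 q [15.9 27.1 24.  60.   2.3 87. ] F [ 0.3 -0.3 -3.6] gap 8.5
```

View pics/s9.png

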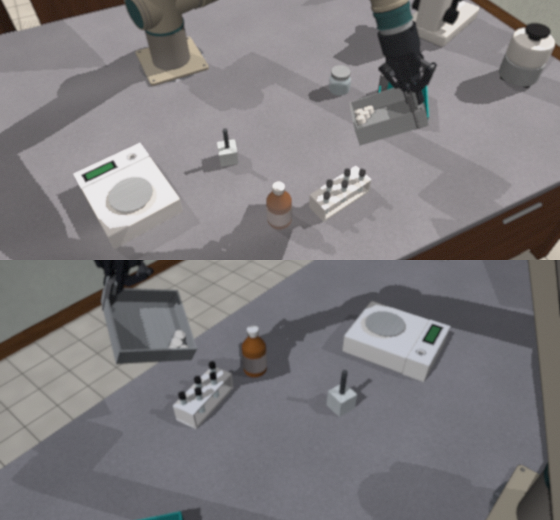

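Everything else is undisturbed; the tray is tipped, with the plugs near (365,115) in the upper picture and (180,340) in the lower. I'll check closely that all four are in the corner.

```bash
python3 -c "
from h import *
f=load('s9.pkl');g=load('s9b.pkl')
a=f['frame'][130:210,340:440,::-1];b=g['frame'][80:180,95:205,::-1]
a=cv2.resize(a,(500,400),interpolation=3);b=cv2.resize(b,(300*110//100,300),interpolation=3)
b=cv2.resize(b,(440,400));cv2.imwrite('pics/s9c.png',cv2.resize(np.hstack([a,b]),None,fx=.8,fy=.8))"
```

```text
(no output)
```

View pics/s9c.png

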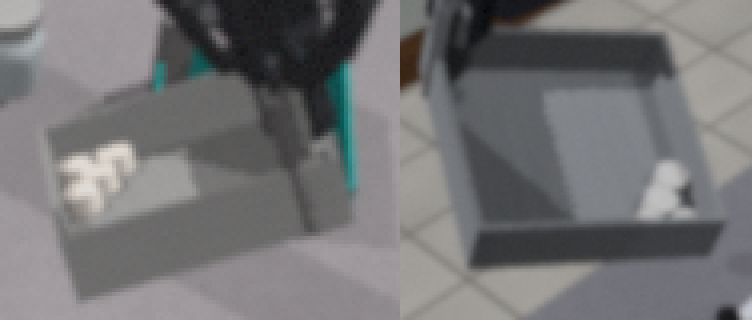

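```bash
python3 -c "
from h import *
s=env.sense();M=R.from_euler('xyz',s['tool_rot'],degrees=True).as_matrix()
# tray x = tool y, tray z = -tool z; grip point tool z 53 -> tray (88,0,~65)
g=s['eef_pos']+M@[0,0,54]; Rt=np.stack([M[:,1],M[:,0],-M[:,2]],1); Rt[:,1]=np.cross(Rt[:,2],Rt[:,0])
o=g-Rt@[88,0,64]
f=load('s9.pkl');h=f['frame'].astype(int);m=(h.min(2)>150)
for tag,f in(('scene',f),('side',load('s9b.pkl'))):
  h=f['frame'].astype(int);P=[]
  for v,u in np.argwhere(h.min(2)>140):
    if f['depth'][v,u]>0:
      p=Rt.T@(TW(f)[:3,:3]@(ray(f,u,v)*f['depth'][v,u])+TW(f)[:3,3]-o)
      if abs(p[0])<110 and abs(p[1])<110 and -5<p[2]<45: P.append(p)
  P=np.array(P);print(tag,len(P),P.min(0).round(),P.max(0).round(),P.mean(0).round())
f2=grab('scene');d=np.abs(f2['frame'].astype(int)-load('s9.pkl')['frame'])[150:190,345:385];print('motion',d.mean(),d.max())
print(np.degrees(np.arccos(Rt[2,2])),s['qvel'].round(2))
"
```

```text
scene 498 [-106.  -75.    2.] [ 0. 40. 43.] [-50.  -4.  13.]
side 210 [-85. -47.  -2.] [22. 85. 38.] [-62. -10.  14.]
motion 1.4883333333333333 14
27.113998810609186 [-0.03 -0.2  -0.13  0.01 -0.22 -0.26]
```

```bash
cat > rect.py <<'E'
from h import *
def rectify(f,zs=14):
    s=env.sense();M=R.from_euler('xyz',s['tool_rot'],degrees=True).as_matrix()
    g=s['eef_pos']+M@[0,0,54];X=M[:,1];Z=-M[:,2];Rt=np.stack([X,np.cross(Z,X),Z],1);o=g-Rt@[88,0,64]
    T=np.linalg.inv(TW(f));xs=np.arange(-110,0,4);ys=np.arange(60,-61,-4)
    W=np.array([[o+Rt@[x,y,zs] for x in xs] for y in ys]).reshape(-1,3)
    K=np.array([[f['fx'],0,f['cx']],[0,f['fy'],f['cy']],[0,0,1]])
    p=cv2.projectPoints(W,cv2.Rodrigues(T[:3,:3])[0],T[:3,3],K,np.array([f['k1'],0,0,0.]))[0].astype(np.float32).reshape(len(ys),len(xs),2)
    return cv2.remap(cv2.cvtColor(f['frame'],cv2.COLOR_RGB2GRAY),p,None,cv2.INTER_LINEAR),xs,ys
for n in('s9.pkl','s9b.pkl'):
    im,xs,ys=rectify(load(n));print(n,'cols x -110..-2 step 4')
    for y,r in zip(ys,im): print('%4d '%y+''.join(' .:-=+*#%@'[min(9,int(v)//26)] for v in r))
E
python3 rect.py
```

```text
s9.pkl cols x -110..-2 step 4
  60 ======================------
  56 =====================-------
  52 =====================-------
  48 ====================--------
  44 ==================----------
  40 ==================----------
  36 =======++++=====---==-------
  32 ======+**##+====---===------
  28 ======+*#%%#+=======++=-----
  24 ======*#%%%%#+===++++++==---
  20 ===++++#%%####+==+++++++====
  16 ==+*****#%#####*+++*****++==
  12 ==+*######%#**##*++******++=
   8 +++*#%%%##%%#**#*++*******+=
   4 +++*#%%%%%%%%#****++*******+
   0 ++++*###%%%%%%#*+++*********
  -4 ++++++**#%%#####*++*********
  -8 +++++==+*#%%#**##+++********
 -12 ++++++==*#%%%#**#*++********
 -16 +++++++=+#%%%%#****+++******
 -20 +++++++++*#%%%%#***+++****++
 -24 ++++++++++*######*+++*+**+++
 -28 +++++++++++****###*+****++++
 -32 +++++++++++++++*##*++**++++=
 -36 ++++++++++++==++**#*++++++==
 -40 +++++++++++++==++***+++++===
 -44 ++++++++++++=====+++++++====
 -48 +++*+++++++++=====+++++=====
 -52 +++*+++++*++++=====+++======
 -56 ++++*+*++++++++=============
 -60 +++++++*++*+++++============
s9b.pkl cols x -
[... 368 characters left out ...]
:::-===+++++++++===-
  16 =-::::::::-=++==++++++++++==
  12 =::::::::-=***===++++++++++=
   8 =:::::::-=+*#*====++++++++++
   4 =-:::::-==*##*+===++++++++++
   0 =-::::-=*+*###*=+==+++++++++
  -4 =-:::-=***####*+=+==++++++++
  -8 =-::-=+*++####*+=+++++++=+++
 -12 =-:-====-=**##*+=+++++=+++++
 -16 ==-=====-:=+*#*+===+=+=+++++
 -20 ========-:-*###*+++=++++++++
 -24 =========--*###*++++++++++++
 -28 ===========**##*+++++=++++=+
 -32 ===========+****==++++++++++
 -36 ======++===++++====+++++++++
 -40 ======+++===========++++++=+
 -44 ======+++============+++++++
 -48 =====++*++============++++++
 -52 =====+***++============+++++
 -56 =====+****++============++++
 -60 =====+*****+++===========+++
```

```bash
python3 -c "
from h import *
go(831,313.5,420.7)
print(env.finish_job())"
```

```text
shift [0.     0.0001 0.0003] turn 0 | at [830.9 313.4 420.9] [152.89  -0.73 109.62] t 22.2 q [15.9 27.  24.  60.   2.3 87. ] F [-0.4  0.3 -3.9] gap 8.7
the job is handed in; nothing more can be done
None
```

The job is done and handed in at 22.2 s; it reports no verdict.

- **Zero button:** I pressed it with the stylus until the push force rose to 10.5 N. By the height of the grip the tip was then at about 48.7 mm, which matches the button fully down at 49 mm.
- **Stylus:** It is back in its hole and released. The wrist picture shows it standing home.
- **Tray:** I lifted it by the lug. The moves cannot tilt the tool directly, so I tipped it by driving repeatedly towards points beyond the arm's reach, then backed away. It is held tipped at 27°, steady, about 420 mm up at the gripper, touching nothing.
- **Plugs:** All four are together in the corner opposite the lug and did not move between the last two pictures. The scene view shows them clearly, with one plug in the corner and the other three right behind it. The side view agrees only roughly, because the tray wall hides part of it.
- **Bystanders:** The bottle, jar and rack look undisturbed in the last pictures.

While tipping, joint 3 read up to 71.3°, right at its 71.31° limit (71.31 is the stated range). Joint readings carry some noise, so I cannot rule out that it brushed the limit. The arm finished well away from it, at 24°.

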